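# Light a brooch with the curing torch as the banding wheel coasts round

## Task

The clear coat of the round domed brooch sets evenly only if it is lit while it goes round. Give the banding wheel a push, best by its upright peg, so that it keeps turning by itself, either way round, then take the torch from its cup and hold it upright, lens down, a few centimetres above the round brooch, following it with the lens over the brooch for 7 seconds without a break; nothing may touch the wheel meanwhile, and it must still be doing at least one turn in ten seconds (so start it with a turn in three to four seconds, never faster than a turn in two). Then put the torch back, standing upright on the floor of its cup; do not drop it or knock the wheel with it, and leave the other things on the table where they are.

Things in the scene. Friction and masses are not known exactly. Their poses are not given: they have to be found in the camera images.
- wheel_base: banding wheel (craft turntable): dark round cast foot 150 mm across, fixed to the table, under a plain grey disc of 250 mm diameter, 15 mm thick, its flat top 70 mm above the table. Fixed on the disc: an upright wooden peg and three white ceramic brooches, none higher than 10 mm (one round and domed, one square 34 mm, one bar 16 x 52 mm). Origin: on the vertical axis at table height.
- wheel (a joint): turning angle of the disc in rad, positive counterclockwise seen from above, no stops, counts on past 2 pi; starts at rest, anywhere. Disc with all on it about 1.6 kg (-20 to +30 %), inertia 0.0125 kg m2; easy bearing: viscous damping 0.0004 N m s plus 0.0001 N m dry friction, so it coasts down with a time constant of some 25 to 40 s.
- wheel_hub (a point): centre of the disc's top face, on the axis, 70 mm above the table
- wheel_peg (a point): centre of the top end of the upright wooden peg on the disc: 16 mm diameter, 45 mm high above the disc's top, standing 100 mm from the axis. It is the only tall thing on the disc; push it sideways to turn the wheel.
- round_brooch (a point): top of the round domed white brooch, 36 mm diameter, 10 mm high, its centre 80 mm from the axis and 150 degrees counterclockwise of the peg; it goes round with the disc
- torch: slim black curing torch, a plain cylinder 28 mm in diameter and 140 mm long, nominally 0.11 kg, standing loose, lens down, in its cup; it shines by itself. Origin: centre of its lower (lens) end; its z axis points up along the torch to the tail. Grip it from above around its upper half (about 95 mm above the lens end).
- torch_lens (a point): centre of the torch's lens face, at its lower end (same point as the torch's origin)
- torch_stand: turned wooden cup on a flange, fixed to the table, to the left or right of the wheel: flange 68 mm across, cup 48 mm across outside, 38 mm inside, rim 50 mm above the table, inner floor 8 mm above the table. Origin: centre of its underside.
- stand_in (a point): centre of the inner floor of the torch's cup, 8 mm above the table
- cup: blue ceramic water cup, bystander, 76 mm across, 85 mm high, on the side of the wheel where the torch's cup is not; origin at the centre of its underside
- sieve: blue hand sieve lying flat beyond the wheel, bystander, 168 x 100 x 10 mm; origin at the centre of its frame's underside
- stencil: flat dark steel stencil, bystander, 50 x 140 x 4 mm, lying between robot and wheel; origin at the centre of its underside
- marker: white marker pen with blue cap, bystander, 135 mm long, lying between robot and wheel; origin at its underside
- glue: white glue bottle, bystander, 44 mm across, 100 mm high, standing beyond the wheel; origin at the centre of its underside
- wipes: white pack of wipes, bystander, 110 x 160 x 35 mm, lying beyond the wheel; origin at the centre of its underside
- pastels: cardboard tray of six pastel sticks, bystander, 70 x 150 x 22 mm; origin at the centre of its underside
Not all that is in view belongs to the job. What is shaped like the torch_stand but purple is not meant.

How it is judged:
By the outcome, as a careful person would: the job done as asked, in the order asked, and still so for the second after the job is handed in, with the robot touching nothing.
It also fails if it takes over 67 s, if anything falls off the work surface, if the arm or the gripper's body presses on something with over 40 N, if the wrist force passes 120 N, or if a joint passes its speed limit or range.

## Robot

A 6-joint arm with a two-finger parallel gripper is mounted at the origin on the work surface. World frame = base frame: x ahead of the robot, y to its left, z up, the work surface at z = 0. Lengths are in m, angles in rad, forces in N, time in s.
With the tool pointing down it reaches from about 0.425 to 0.95 m from the base axis. Payload 3.5 kg.
Tool frame: the origin (TCP) lies midway between the tips of the shut fingers; the grasp point (between the pads) lies 19 mm behind it; z points along the fingers, y is the direction in which the jaws open and shut (so a half turn about z gives the same grasp; the last joint's range is limited). The gripper opens to 85 mm and grips with 20 to 120 N. Pads are 22 mm wide; open, the fingers measure 114 mm over their backs; the gripper's body (76 mm by 85 mm) begins 54 mm behind the grasp point. The pads swing forward as they close: fully open they stand 13 mm farther back than shut.
Start: joints at [1.126, 0.286, 1.577, -0, 1.279, -0.15], TCP at [0.196, 0.646, 0.231] pointing down, gripper open.
Joint ranges: [-2.77, 2.77], [-0.9, 2.22], [0.21, 2.48], [-1.53, 4.67], [0.24, 2.81], [-2.84, 2.84]. Speed limits (rad/s): [2.79, 2.79, 3.14, 3.14, 3.14, 3.14].

## Interface

Orientations are given as a unit quaternion [x, y, z, w].
In Python, from plant import * gives the robot as it stands.
- The arm moves only by the shell command python3 -m jog 'ROWS' [FORCE]. ROWS is a JSON object of lists of equal length, an entry for each row: "travel": the shift along the world's x, y, z in mm, a list of three; "dr": the turn, a rotation vector about the world's x, y, z in degrees, a list of three; "jaw": the closure in counts, from 0 (fully open) to 255 (shut). In form: {"travel": [[x, y, z], ...], "dr": [[wx, wy, wz], ...], "jaw": [jaw, ...]}. A call has 1 to 5 rows; each row shifts and turns the commanded pose from where the row before left it; what a row does not reach is not made up. A row lasts 1/12 s, in which the tool goes at most 41.7 mm and 7.16 degrees, less where a joint would pass 70% of its speed; a pose out of reach is approached as far as the arm can. A call is refused whole if a number of a shift passes 41.7 or a number of a turn 7.16, either way. A call with a gripper value outside its range is refused whole. The fingers move at their own pace and stop on an object; FORCE is the grip in N (left out, the last holds). Time passes only in rows, so rows that do not move let the fingers close. It gives the time, the measured TCP pose, the force and the opening at its end, in the units of the state.
- get_state(): the state, without advancing time (a new reading comes with each control period).
- read_camera(name): name is "scene" or "side" or "wrist"; returns the picture (420x560x3 uint8, red, green, blue); there is no depth.
- camera_info(name): a dict with "K" (3x3 intrinsics, pixels), "R" (3x3) and "t" (3): a world point X has camera coordinates R X + t; the wrist camera has in their place "mount" (4x4, takes a point from camera to tool coordinates, whose origin is the TCP and whose axes are the flange's). Camera axes: x right, y down, z forward; pixel columns grow to the right and rows downward; lengths in m; the calibration is good to about 2 mm. A picture is of the moment at which its call begins: read the wrist's pose just before it. camera_info takes no time and is no camera call.
- sign_off(): hands the job in, once; it reports no verdict.
The state is a dict: "time": time; "qpos": joint angles; "dq": joint speeds; "joint_efforts": joint torques, N m; "eef_pos": TCP position; "tcp_rot": TCP orientation; "contact_force": force on the tool from outside, world axes, zero at the start; "wrist_torque": the same for the moment, N m; "opening": opening from 0.0 (shut) to 1.0 (fully open).
Only numpy, scipy, OpenCV 4.12 (cv2) and the standard library are available. Lean on these libraries where they do the work, as an engineer would, in place of code of your own. Each camera call takes 0.05 s, during which the arm holds its last target. There are 200 camera calls.

## Working session

There is one attempt and no reset: what is moved stays moved. The work goes in short steps, Python scripts to look and compute and a shell command to move; the robot and the scene stay as the last step left them, time stands still between calls to the robot, and variables do not carry over. Pictures are saved under pics/ and viewed, about 8 in all and at most 12, crops included, and the job is handed in when it is done.

```bash
ls; mkdir -p pics; python3 - <<'E'
from plant import *
import cv2,numpy as np
s=get_state();print(s)
a=read_camera("scene");b=read_camera("side")
cv2.imwrite("pics/scene.png",cv2.resize(a[:,:,::-1],(800,600),interpolation=cv2.INTER_CUBIC))
cv2.imwrite("pics/side.png",cv2.resize(b[:,:,::-1],(800,600),interpolation=cv2.INTER_CUBIC))
for n in("scene","side","wrist"):print(n,camera_info(n))
E
```

```text
pics
{'time': 0.0, 'qpos': array([ 1.12601347e+00,  2.87208781e-01,  1.57820252e+00, -1.10985734e-05,
        1.27862567e+00, -1.49994717e-01]), 'dq': array([-0.00130625,  0.00199529, -0.00034017,  0.00160878, -0.00111687,
       -0.00259043]), 'joint_efforts': array([ 7.05223320e-04, -4.05978942e+01, -2.92626214e+01, -6.02118325e-05,
        5.80104446e-03,  3.75346133e-06]), 'eef_pos': array([0.19578965, 0.64527555, 0.22990463]), 'tcp_rot': array([ 1.46859264e-01,  9.89156642e-01, -1.17006896e-03, -3.53043745e-04]), 'contact_force': array([ 0.27223966,  0.04181333, -0.06683208]), 'wrist_torque': array([-0.04337772,  0.04330444, -0.068489  ]), 'opening': 0.9991298579047334}
scene {'K': array([[399.87939606,   0.        , 279.16849294],
       [  0.        , 399.87939606, 206.64796969],
       [  0.        ,   0.        ,   1.        ]]), 'R': array([[ 0.87336006,  0.48707311, -0.00140976],
       [ 0.36143497, -0.65001585, -0.66846402],
       [-0.32650722,  0.58330025, -0.74374314]]), 't': array([-0.45365745, -0.15438922,  1.40118441])}
side {'K': array([[472.10847157,   0.        , 273.19045337],
       [  0.        , 472.10847157, 208.26219467],
       [  0.        ,   0.        ,   1.        ]]), 'R': array([[-0.92576869, -0.37763985,  0.01845214],
       [-0.28310886,  0.66002925, -0.69585255],
       [ 0.25060271, -0.64942246, -0.7179476 ]]), 't': array([0.48978267, 0.25905567, 1.07183137])}
wrist {'K': array([[298.84681039,   0.        , 283.80958247],
       [  0.        , 298.84681039, 208.07839142],
       [  0.        ,   0.        ,   1.        ]]), 'mount': array([[ 4.72702596e-04, -9.64474651e-01, -2.64174987e-01,
         6.79091342e-02],
       [ 9.99999842e-01,  5.36163090e-04, -1.68120337e-04,
         2.57749785e-04],
       [ 3.03788680e-04, -2.64174866e-01,  9.64474752e-01,
        -1.41672637e-01],
       [ 0.00000000e+00,  0.00000000e+00,  0.00000000e+00,
         1.00000000e+00]])}
```

View pics/scene.png

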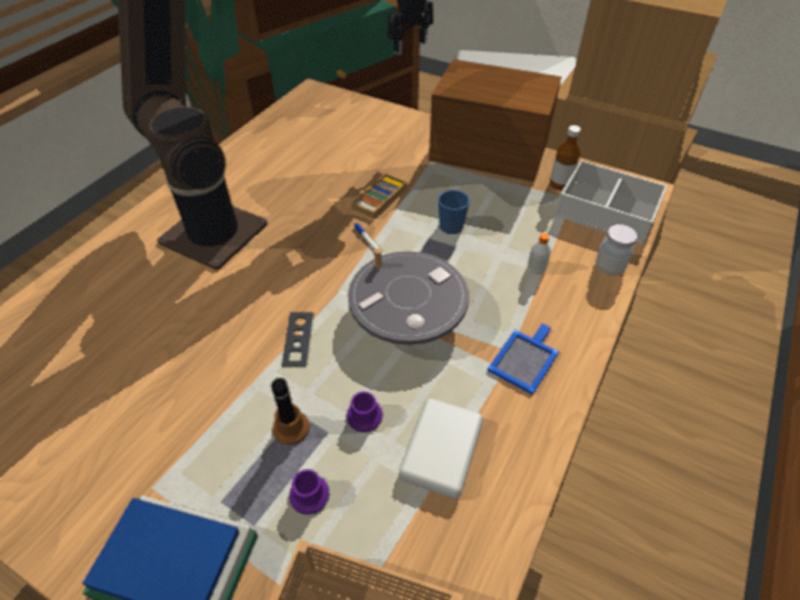

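View pics/side.png

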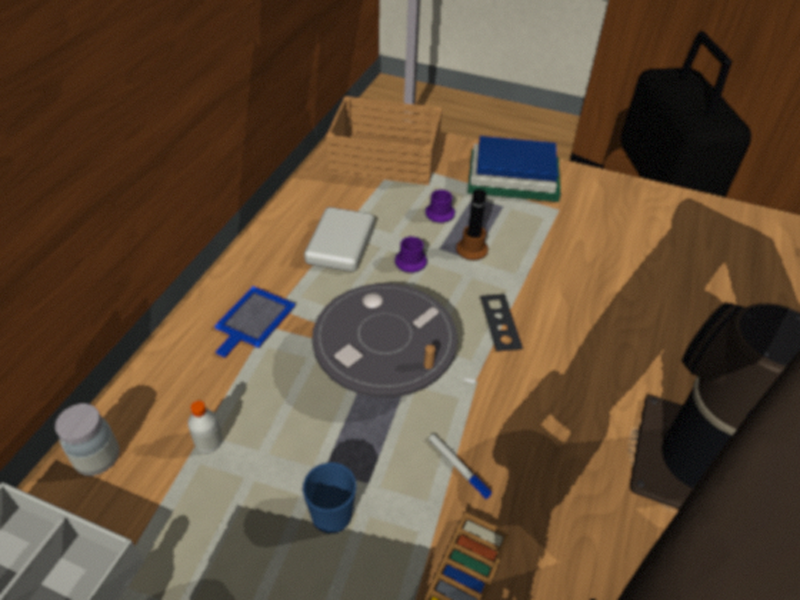

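Scene view: wheel centre ~(409,292), peg top (378,252), round brooch (416,320), torch tail (280,381). Side view: wheel (385,334), peg (431,348), brooch (373,300), torch tail (479,194). Enlarging for precise pixels.

```bash
cat > h.py <<'E'
from plant import *
import cv2,numpy as np
from scipy.spatial.transform import Rotation as Ro
C={n:camera_info(n) for n in("scene","side")}
def ray(n,p):
    c=C[n];d=c["R"].T@np.linalg.solve(c["K"],[p[0],p[1],1]);return -c["R"].T@c["t"],d
def plane(n,p,z):
    o,d=ray(n,p);return o+d*(z-o[2])/d[2]
def proj(n,X):
    c=C[n];q=c["K"]@(c["R"]@np.array(X)+c["t"]);return q[:2]/q[2]
def tri(p,q):
    A=[];b=[]
    for n,u in(("scene",p),("side",q)):
        o,d=ray(n,u);d/=np.linalg.norm(d);P=np.eye(3)-np.outer(d,d);A.append(P);b.append(P@o)
    return np.linalg.lstsq(np.vstack(A),np.hstack(b),rcond=None)[0]
E
python3 - <<'E'
from h import *
a=cv2.imread("pics/scene.png");b=cv2.imread("pics/side.png")
s=.7
def f(x):return np.array(x)*s
for nm,p,q in(("hub",(409,292),(385,334)),("peg",(378,252),(431,348)),("brooch",(416,319),(373,299)),("tail",(280,381),(479,194)),):
    print(nm,tri(f(p),f(q)))
print(plane("scene",f((409,292)),.07),plane("side",f((385,334)),.07))
A=cv2.resize(read_camera("scene"),None,fx=1,fy=1);B=read_camera("side")
def crop(I,x,y,w,h,k):return cv2.resize(I[y:y+h,x:x+w,::-1],None,fx=k,fy=k,interpolation=cv2.INTER_CUBIC)
# wheel crops 100x75 x4 ; torch crops
t=np.vstack([np.hstack([crop(A,240,168,100,75,4),crop(B,215,192,100,75,4)*1]),np.hstack([crop(A,160,250,100,75,4),crop(B,280,120,100,75,4)])])
cv2.imwrite("pics/crops.png",t)
E
```

```text
hub [0.53975927 0.00429868 0.06677365]
peg [0.44700274 0.03769688 0.1097057 ]
brooch [ 0.58885595 -0.05780305  0.0740063 ]
tail [ 0.48316556 -0.33559287  0.14555369]
[0.54229469 0.0021824  0.07      ] [0.53759707 0.00632984 0.07      ]
```

View pics/crops.png

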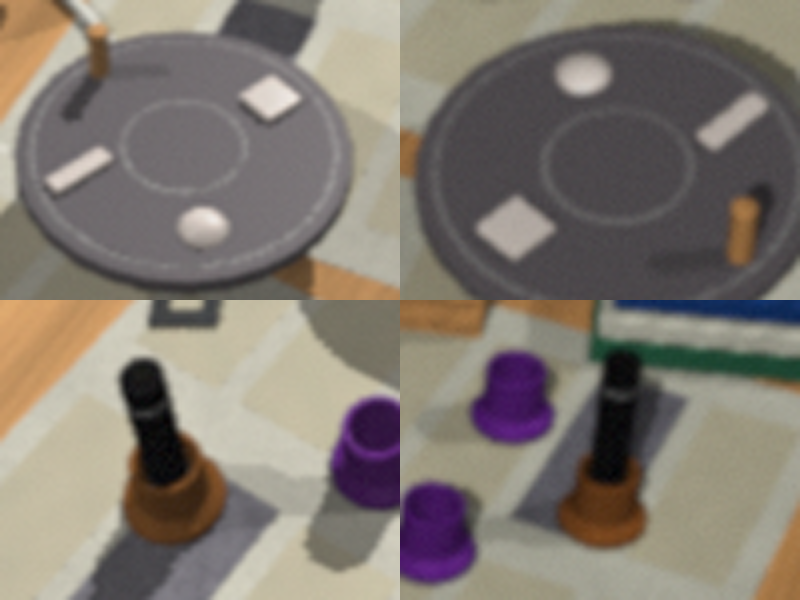

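Crops (4×): scene inner ring centre (184,147), peg top (99,31), brooch (203,225), torch tail (141,72 in its crop); side ring centre (218,165), peg top (343,203), brooch (183,73), tail (223,62).

```bash
python3 - <<'E'
from h import *
def g(p,o):return (np.array(p)+.5)/4-.5+np.array(o)
S,D,T,U=(240,168),(215,192),(160,250),(280,120)
for nm,p,q in(("hub",g((184,147),S),g((218,165),D)),("peg",g((99,31),S),g((343,203),D)),("brooch",g((203,225),S),g((183,73),D)),("tail",g((141,72),T),g((223,60),U)),("flange",g((175,200),T),g((203,214),U))):
    print(nm,tri(p,q).round(4))
    z={"hub":.07,"peg":.115,"brooch":.078,"tail":.148,"flange":.01}[nm]
    print("  ",plane("scene",p,z).round(4),plane("side",q,z).round(4))
for dx in(0,):
  s=get_state();print(s["eef_pos"],Ro.from_quat(s["tcp_rot"]).as_matrix().round(3),s["time"])
E
```

```text
hub [0.54   0.0026 0.0684]
   [0.5405 0.0013 0.07  ] [0.5396 0.0039 0.07  ]
peg [0.4484 0.0379 0.114 ]
   [0.4486 0.0369 0.115 ] [0.4485 0.039  0.115 ]
brooch [ 0.5888 -0.0582  0.0716]
   [ 0.5905 -0.0632  0.078 ] [ 0.587  -0.0523  0.078 ]
tail [ 0.4837 -0.3394  0.1469]
   [ 0.4837 -0.3401  0.148 ] [ 0.4839 -0.3375  0.148 ]
flange [ 0.4841 -0.3426  0.0016]
   [ 0.4882 -0.3458  0.01  ] [ 0.4818 -0.3334  0.01  ]
[0.19594175 0.64552321 0.23043814] [[-0.957  0.291 -0.001]
 [ 0.291  0.957 -0.001]
 [ 0.    -0.001 -1.   ]] 0.2
```

Hub ≈ (0.540, 0.002), peg at 158.5°, torch ≈ (0.484, -0.340). First the approach to the peg's +y side, with the fingers shut.

```bash
R='{"travel":[[17,-36,0],[17,-36,0],[17,-36,0],[17,-36,0],[17,-36,0]],"dr":[[0,0,0],[0,0,0],[0,0,0],[0,0,0],[0,0,0]],"jaw":[255,255,255,255,255]}' ; python3 -m jog '{"travel":[[17,-36,0],[17,-36,0],[17,-36,0],[17,-36,0],[17,-36,0]],"dr":[[0,0,0],[0,0,0],[0,0,0],[0,0,0],[0,0,0]],"jaw":[255,255,255,255,255]}' 40
python3 -m jog '{"travel":[[17,-36,0],[17,-36,0],[17,-36,0],[17,-36,0],[17,-36,0]],"dr":[[0,0,0],[0,0,0],[0,0,0],[0,0,0],[0,0,0]],"jaw":[255,255,255,255,255]}'
python3 -m jog '{"travel":[[17,-36,0],[17,-36,0],[17,-36,0],[17,-36,0],[10,-20,0]],"dr":[[0,0,0],[0,0,0],[0,0,0],[0,0,0],[0,0,0]],"jaw":[255,255,255,255,255]}'
python3 -m jog '{"travel":[[0,0,-30],[0,0,-30],[0,0,0]],"dr":[[0,0,0],[0,0,0],[0,0,0]],"jaw":[255,255,255]}'
```

```text
time: 0.62
eef_pos: [0.2813, 0.4641, 0.231]
tcp_rot: [0.146, 0.989, -0.0, -0.0]
contact_force: [0.2, 0.0, 0.3]
opening: 0.298
time: 1.03
eef_pos: [0.3663, 0.2841, 0.2314]
tcp_rot: [0.147, 0.989, 0.0, 0.0]
contact_force: [0.9, 0.1, 1.0]
opening: 0.002
time: 1.45
eef_pos: [0.4451, 0.1186, 0.2315]
tcp_rot: [0.148, 0.989, -0.0, 0.001]
contact_force: [0.1, 0.3, 0.6]
opening: -0.002
time: 1.7
eef_pos: [0.4401, 0.121, 0.1654]
tcp_rot: [0.148, 0.989, -0.001, -0.006]
contact_force: [-2.0, 0.6, -1.6]
opening: -0.002
```

```bash
python3 -m jog '{"travel":[[0,0,0]],"dr":[[0,0,0]],"jaw":[255]}'; python3 - <<'E'
from h import *
s=get_state();print(s["qpos"],s["eef_pos"],s["contact_force"],s["joint_efforts"])
A=read_camera("scene");B=read_camera("side")
def crop(I,x,y,w,h,k):return cv2.resize(I[y:y+h,x:x+w,::-1],None,fx=k,fy=k,interpolation=cv2.INTER_CUBIC)
cv2.imwrite("pics/c2.png",np.hstack([crop(A,220,110,130,140,3),crop(B,230,170,130,140,3)]))
E
```

```text
time: 1.78
eef_pos: [0.4426, 0.1217, 0.1698]
tcp_rot: [0.147, 0.989, -0.0, -0.002]
contact_force: [1.2, 0.3, 0.7]
opening: 0.003
[ 4.66706501e-02 -1.39284911e-01  2.14502629e+00  1.13867117e-05
  1.14055104e+00 -1.22901581e+00] [0.44264566 0.12168614 0.16980161] [1.24976445 0.2520035  0.69258644] [-2.67247064e-01 -2.08463055e+01 -2.62253004e+01 -9.40103346e-03
  1.04282139e-02 -3.86569479e-05]
```

View pics/c2.png

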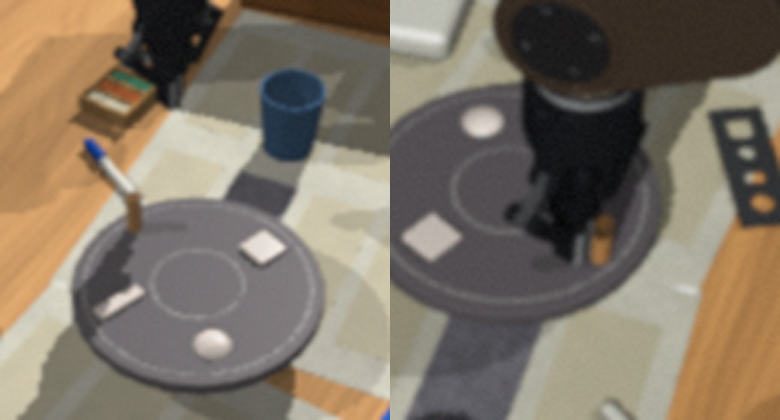

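The wheel is unmoved and the gripper is clear of the cup. I'll descend beside the peg.

```bash
python3 -m jog '{"travel":[[5,-10,-25],[5,-10,-25],[4,-10,-20],[0,-7,-8],[0,0,0]],"dr":[[0,0,0],[0,0,0],[0,0,0],[0,0,0],[0,0,0]],"jaw":[255,255,255,255,255]}';python3 -m jog '{"travel":[[0,0,0],[0,0,0]],"dr":[[0,0,0],[0,0,0]],"jaw":[255,255]}'
```

```text
time: 2.3
eef_pos: [0.4578, 0.0844, 0.093]
tcp_rot: [0.147, 0.989, -0.0, -0.001]
contact_force: [-0.1, -0.1, 0.8]
opening: -0.003
time: 2.47
eef_pos: [0.4595, 0.0852, 0.0954]
tcp_rot: [0.147, 0.989, 0.0, 0.002]
contact_force: [0.2, 0.2, 0.3]
opening: -0.002
```

```bash
python3 -m jog '{"travel":[[-1,-7,-2],[-1,-7,-2],[-1,-6,0],[-1,-4,0],[-1,-6,0]],"dr":[[0,0,0],[0,0,0],[0,0,0],[0,0,0],[0,0,0]],"jaw":[255,255,255,255,255]}'
python3 -m jog '{"travel":[[-1,-9,0],[0,-12,0],[0,-14,0],[0,-15,0],[0,-12,0]],"dr":[[0,0,0],[0,0,0],[0,0,0],[0,0,0],[0,0,0]],"jaw":[255,255,255,255,255]}'
python3 -m jog '{"travel":[[-2,3,10],[0,0,35],[0,-8,35],[2,-25,20],[3,-35,5]],"dr":[[0,0,0],[0,0,0],[0,0,0],[0,0,0],[0,0,0]],"jaw":[255,255,200,100,0]}'
python3 - <<'E'
from h import *
for i in range(2):
    t=get_state()["time"];A=read_camera("scene");B=read_camera("side")
    np.savez(f"f{i}.npz",A=A,B=B,t=t);print(t)
A=np.load("f0.npz")["A"];B=np.load("f0.npz")["B"]
def crop(I,x,y,w,h,k):return cv2.resize(I[y:y+h,x:x+w,::-1],None,fx=k,fy=k,interpolation=cv2.INTER_CUBIC)
cv2.imwrite("pics/c3.png",np.hstack([crop(A,220,150,130,100,3),crop(B,210,180,130,100,3)]))
E
```

```text
time: 2.88
eef_pos: [0.4529, 0.0546, 0.0894]
tcp_rot: [0.147, 0.989, 0.0, -0.0]
contact_force: [0.2, 0.5, 0.9]
opening: -0.001
time: 3.3
eef_pos: [0.452, -0.0086, 0.0894]
tcp_rot: [0.147, 0.989, -0.0, 0.0]
contact_force: [0.4, -0.1, 0.5]
opening: -0.001
time: 3.72
eef_pos: [0.4573, -0.0722, 0.2001]
tcp_rot: [0.145, 0.989, -0.001, 0.005]
contact_force: [1.3, -0.4, 0.3]
opening: 0.419
3.7167
3.8167
```

View pics/c3.png

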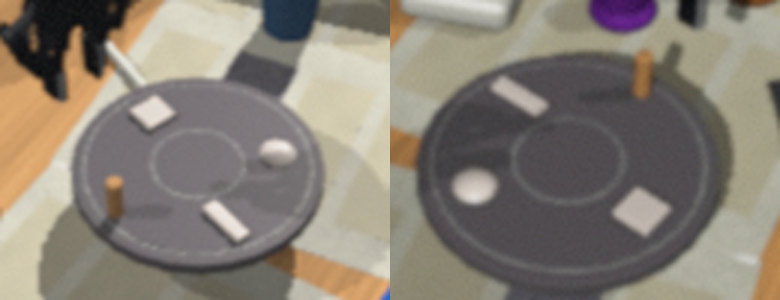

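The wheel turns counterclockwise. I'll move over the torch and write an angle tracker.

```bash
python3 -m jog '{"travel":[[4,-30,0],[4,-38,0],[4,-38,0],[4,-38,0],[4,-38,0]],"dr":[[0,0,0],[0,0,0],[0,0,0],[0,0,0],[0,0,0]],"jaw":[0,0,0,0,0]}'
python3 -m jog '{"travel":[[4,-38,0],[2,-32,0],[1,-14,0],[0,0,-20],[0,0,-25]],"dr":[[0,0,0],[0,0,0],[0,0,0],[0,0,0],[0,0,0]],"jaw":[0,0,0,0,0]}'
cat >> h.py <<'E'
HUB=np.array([.540,.0022])
TH=np.radians(np.arange(0,360,1.))
RR=np.arange(.066,.094,.002)
def prof(n,I):
    g=np.array([[proj(n,[HUB[0]+r*np.cos(a),HUB[1]+r*np.sin(a),.076]) for a in TH] for r in RR]).astype(np.float32)
    m=cv2.remap(I.min(axis=2),g[...,0],g[...,1],cv2.INTER_LINEAR)
    return np.clip(m.mean(0).astype(float)-95,0,None)
def temp(ang): # model, brooch angle in deg
    pass
def shift(p,q): # degrees that q is ccw of p
    p=p-p.mean();q=q-q.mean()
    c=np.real(np.fft.ifft(np.fft.fft(q)*np.conj(np.fft.fft(p))))
    k=int(c.argmax());y=c[[k-1,k,(k+1)%360]]
    return k+.5*(y[0]-y[2])/(y[0]-2*y[1]+y[2]), c[k]/np.sqrt((p@p)*(q@q))
E
python3 - <<'E'
from h import *
A0=cv2.resize(cv2.imread("pics/scene.png"),(560,420),interpolation=cv2.INTER_AREA)[:,:,::-1].copy()
B0=cv2.resize(cv2.imread("pics/side.png"),(560,420),interpolation=cv2.INTER_AREA)[:,:,::-1].copy()
pa,pb=prof("scene",A0),prof("side",B0)
np.savez("ref.npz",pa=pa,pb=pb)
print(pa[::15].round(),pb[::15].round())
for i in range(2):
    f=np.load(f"f{i}.npz");print(f["t"],shift(pa,prof("scene",f["A"])),shift(pb,prof("side",f["B"])))
t=get_state()["time"];A=read_camera("scene");print(t,shift(pa,prof("scene",A)))
t=get_state()["time"];B=read_camera("side");print(t,shift(pb,prof("side",B)))
cv2.imwrite("pics/w1.png",np.hstack([A[230:380,130:290,::-1],B[80:230,250:410,::-1]]).repeat(2,0).repeat(2,1))
s=get_state();print(s["eef_pos"],s["qpos"])
E
```

```text
time: 4.33
eef_pos: [0.4748, -0.2539, 0.1933]
tcp_rot: [0.146, 0.989, 0.001, -0.001]
contact_force: [1.2, 0.7, -0.1]
opening: 1.002
time: 4.75
eef_pos: [0.4834, -0.3387, 0.1506]
tcp_rot: [0.147, 0.989, -0.001, 0.002]
contact_force: [-0.4, -0.1, -0.4]
opening: 0.999
[ 20.  21.  21.  11. 116.  74.  16.  16.  14.   6.   4.   0.   0.   0.
  10.  85.   2.  12.  13.  14.  69.  92.  18.  19.] [ 0.  0.  0.  0. 61. 53.  0.  0.  0.  0.  0.  0.  0.  0.  0. 62.  0.  0.
  0.  0. 29. 62.  0.  0.]
3.7167 (np.float64(90.14010055669957), np.float64(0.961640901095983)) (np.float64(97.04131222880049), np.float64(0.8627316453161118))
3.8167 (np.float64(101.01966542449773), np.float64(0.974499518958363)) (np.float64(107.68807357076729), np.float64(0.8394173030002388))
4.75 (np.float64(204.88745918983253), np.float64(0.938608119631222))
4.8 (np.float64(208.22920093149085), np.float64(0.8958791354278494))
[ 0.47971093 -0.33416307  0.1437632 ] [-7.82093492e-01  1.82954470e-01  1.86828328e+00  5.19276263e-04
  1.10211528e+00 -2.05923528e+00]
```

View pics/w1.png

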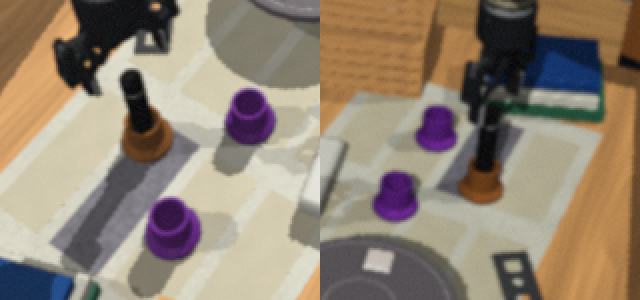

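```bash
python3 -m jog '{"travel":[[0,0,0]],"dr":[[0,0,0]],"jaw":[0]}'; python3 - <<'E'
from h import *
s=get_state();p=s["eef_pos"];M=Ro.from_quat(s["tcp_rot"]).as_matrix();print(p,s["tcp_rot"])
for n,o in(("scene",(130,230)),("side",(250,80))):
  for q in([0,0,-.013],[0,.05,-.013],[0,-.05,-.013],[0,0,-.07]):
    print(n,q,((proj(n,p+M@np.array(q))-o)*2).round())
  print("tail",((proj(n,[.4838,-.34,.148])-o)*2).round())
W=read_camera("wrist");cv2.imwrite("pics/wr.png",W[:,:,::-1])
E
```

```text
time: 4.93
eef_pos: [0.4815, -0.3359, 0.1477]
tcp_rot: [0.146, 0.989, 0.002, -0.002]
contact_force: [-0.4, -1.5, -0.3]
opening: 0.997
[ 0.48151287 -0.33585942  0.14771198] [ 0.14618671  0.98925418  0.00152802 -0.00180969]
scene [0, 0, -0.013] [129.  66.]
scene [0, 0.05, -0.013] [163.  41.]
scene [0, -0.05, -0.013] [93. 92.]
scene [0, 0, -0.07] [121.  37.]
tail [130.  75.]
side [0, 0, -0.013] [173. 103.]
side [0, 0.05, -0.013] [152. 120.]
side [0, -0.05, -0.013] [193.  86.]
side [0, 0, -0.07] [178.  68.]
tail [171. 108.]
```

View pics/wr.png

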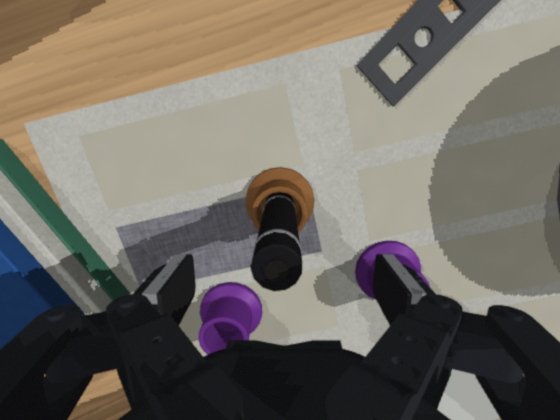

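Wrist view: torch tail at ~(277,265), between the fingertips (175,268) and (385,265). Backprojecting.

```bash
python3 - <<'E'
from h import *
c=camera_info("wrist");s=get_state()
p=s["eef_pos"];M=Ro.from_quat(s["tcp_rot"]).as_matrix()
print(p,s["time"])
for px,z in(((277,265),.148),((280,202),.03)):
    d=np.linalg.solve(c["K"],[*px,1]);o=M@c["mount"][:3,3]+p;d=M@c["mount"][:3,:3]@d
    X=o+d*(z-o[2])/d[2];print(X)
E
```

```text
[ 0.48234781 -0.33678742  0.14944386] 4.9833
[ 0.48350107 -0.34060395  0.148     ]
[ 0.47936517 -0.3391656   0.03      ]
```

```bash
python3 -m jog '{"travel":[[0,-1,-15],[0,0,-20],[0,0,-18],[0,0,-8],[0,0,0]],"dr":[[0,0,0],[0,0,0],[0,0,0],[0,0,0],[0,0,0]],"jaw":[0,0,0,60,150]}' 40
python3 -m jog '{"travel":[[0,0,0],[0,0,0],[0,0,0],[0,0,0]],"dr":[[0,0,0],[0,0,0],[0,0,0],[0,0,0]],"jaw":[255,255,255,255]}'
```

```text
time: 5.4
eef_pos: [0.4817, -0.338, 0.0875]
tcp_rot: [0.146, 0.989, 0.001, -0.001]
contact_force: [-0.4, -0.1, -0.7]
opening: 0.75
time: 5.73
eef_pos: [0.4831, -0.3401, 0.0904]
tcp_rot: [0.147, 0.989, -0.001, 0.001]
contact_force: [-0.8, -0.4, 3.9]
opening: 0.318
```

```bash
python3 -m jog '{"travel":[[0,0,10],[0,0,22],[0,0,32],[0,0,34],[0,0,25]],"dr":[[0,0,0],[0,0,0],[0,0,0],[0,0,0],[0,0,0]],"jaw":[255,255,255,255,255]}'
python3 -m jog '{"travel":[[0,0,7],[0,0,0],[0,0,0]],"dr":[[0,0,0],[0,0,0],[0,0,0]],"jaw":[255,255,255]}'
python3 - <<'E'
from h import *
r=np.load("ref.npz")
t=get_state()["time"];A=read_camera("scene");print(t,shift(r["pa"],prof("scene",A)))
t=get_state()["time"];B=read_camera("side");print(t,shift(r["pb"],prof("side",B)))
cv2.imwrite("pics/w2.png",np.hstack([A[200:350,130:290,::-1],B[60:210,250:410,::-1]]).repeat(2,0).repeat(2,1))
s=get_state();print(s["eef_pos"],s["contact_force"],s["opening"])
E
```

```text
time: 6.15
eef_pos: [0.4824, -0.3394, 0.2147]
tcp_rot: [0.147, 0.989, -0.001, 0.001]
contact_force: [0.5, -0.4, -0.5]
opening: 0.314
time: 6.4
eef_pos: [0.4816, -0.3386, 0.2174]
tcp_rot: [0.147, 0.989, 0.0, -0.001]
contact_force: [0.0, 0.8, -0.8]
opening: 0.318
6.4 (np.float64(20.764571279309838), np.float64(0.9944854006223489))
6.45 (np.float64(26.671296683574532), np.float64(0.9684581501866629))
[ 0.48093152 -0.33801908  0.21532274] [ 0.39372983  0.23968859 -1.43831476] 0.3201383623068784
```

View pics/w2.png

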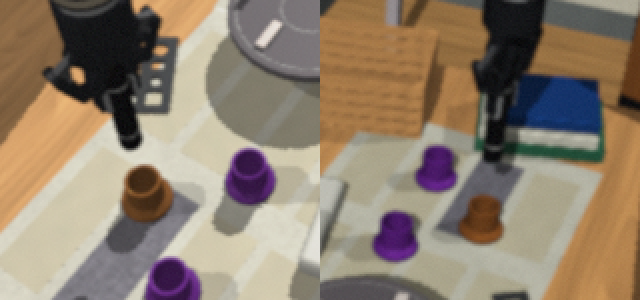

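Torch is held upright and out of the cup; the lens is at scene (196,271.5), side (336.5,139). The wheel is at ~106°/s. Pre-positioning near the wheel's rim with the lens at z≈0.136, above peg height.

```bash
python3 -m jog '{"travel":[[2,20,0],[3,36,0],[3,38,0],[3,38,0],[3,38,0]],"dr":[[0,0,0],[0,0,0],[0,0,0],[0,0,0],[0,0,0]],"jaw":[255,255,255,255,255]}'
python3 -m jog '{"travel":[[2,36,0],[2,22,0],[0,10,0]],"dr":[[0,0,0],[0,0,0],[0,0,0]],"jaw":[255,255,255]}'
cat > plan.py <<'E'
from h import *
import sys,json
from scipy.optimize import least_squares
from scipy.integrate import solve_ivp
# usage: plan.py cmdx cmdy t0 n : obs file obs.json [[t,deg],...]
r=np.load("ref.npz");obs=json.load(open("obs.json"))
def look(cams=("scene","side"),save=None):
    for n in cams:
        t=get_state()["time"];I=read_camera(n);a,q=shift(r["pa" if n=="scene" else "pb"],prof(n,I))
        if save:cv2.imwrite(f"pics/{save}_{n}.png",I[:,:,::-1])
        pr=fit()(t) if len(obs)>2 else None
        if pr is not None:a+=360*round((pr-a)/360)
        print(n,round(t,3),"deg",round(a,2),"q",round(q,3),"pred",None if pr is None else round(pr,2))
        if q>.85:obs.append([t,a])
    json.dump(obs,open("obs.json","w"))
def fit():
    o=np.array(obs);T0=o[0,0]
    def mod(p,t): # dw/dt=-(k w + k/4*... )
        k=p[2];c=.25  # c/b ratio in rad/s
        w0=p[1];s=t-T0;return p[0]+np.degrees((w0+c)*(1-np.exp(-k*s))/k-c*s)
    w=np.where(o[:,0]<0,1,1)
    f=least_squares(lambda p:np.r_[(mod(p,o[:,0])-o[:,1]),(p[2]-.032)/.01],[o[0,1],1.9,.032],loss="soft_l1")
    fit.p=f.x
    g=lambda t:mod(f.x,np.asarray(t,float));return g
def bpos(t,off=308.7):
    a=np.radians(fit()(t)+off);return HUB+.08*np.array([np.cos(a),np.sin(a)])
def rows(cmd,t0,n,lens_off=(0,0)):
    t=t0+np.arange(1,n+1)/12;a=np.radians(fit()(t)+308.7)
    P=np.c_[HUB[0]+.08*np.cos(a)-lens_off[0],HUB[1]+.08*np.sin(a)-lens_off[1]]*1000
    c=np.array(cmd)*1000.;out=[]
    for q in P:
        d=np.round(q-c);out.append([int(d[0]),int(d[1]),0]);c+=d
    return out,c/1000
E
echo '[[3.7167,90.14],[3.8167,101.02],[4.75,204.89],[6.4,380.76]]' > obs.json
python3 - <<'E'
from plan import *
print("lens",tri((196,271.5),(336.5,139)))
look();f=fit();print(fit.p)
s=get_state();t=s["time"];print(t,s["eef_pos"])
for k in range(0,30,2):
    print(round(t+k/12,3),round((f(t+k/12)+308.7)%360,1),bpos(t+k/12).round(4))
E
```

```text
time: 6.92
eef_pos: [0.4947, -0.1671, 0.2155]
tcp_rot: [0.147, 0.989, 0.001, -0.002]
contact_force: [1.2, 0.3, -0.5]
opening: 0.318
time: 7.17
eef_pos: [0.4988, -0.0978, 0.2157]
tcp_rot: [0.145, 0.989, 0.001, -0.002]
contact_force: [-0.1, 0.5, -1.6]
opening: 0.317
lens [ 0.4814947  -0.34039297  0.13103123]
scene 7.167 deg 459.47 q 0.943 pred 459.0
side 7.217 deg 465.47 q 0.833 pred 464.42
[8.98846431e+01 1.97715427e+00 2.90531220e-02]
7.2667 [ 0.49920573 -0.09958167  0.21641742]
7.267 58.2 [0.5822 0.0702]
7.433 74.9 [0.5608 0.0794]
7.6 91.6 [0.5378 0.0822]
7.767 108.1 [0.5151 0.0782]
7.933 124.6 [0.4946 0.068 ]
8.1 141.0 [0.4778 0.0526]
8.267 157.3 [0.4662 0.0331]
8.433 173.5 [0.4605 0.0113]
8.6 189.6 [ 0.4611 -0.0111]
8.767 205.6 [ 0.4679 -0.0324]
8.933 221.6 [ 0.4801 -0.0509]
9.1 237.4 [ 0.4969 -0.0652]
9.267 253.2 [ 0.5168 -0.0744]
9.433 268.8 [ 0.5384 -0.0778]
9.6 284.4 [ 0.5599 -0.0753]
```

```bash
python3 -m jog '{"travel":[[0,0,0],[0,0,0],[0,0,0],[0,0,0],[0,0,0]],"dr":[[0,0,0],[0,0,0],[0,0,0],[0,0,0],[0,0,0]],"jaw":[255,255,255,255,255]}'
python3 -m jog '{"travel":[[0,0,0],[0,0,0],[0,0,0],[0,0,0],[0,0,0]],"dr":[[0,0,0],[0,0,0],[0,0,0],[0,0,0],[0,0,0]],"jaw":[255,255,255,255,255]}'
python3 - <<'E'
from plan import *
look();t=get_state()["time"];print(t,fit()(t),fit.p)
J=10
p=bpos(t+J/12);print("join at",t+J/12,p,(p-[.5,-.101])*1000)
cmd=np.round(p,3);o,c=rows(cmd,t+J/12,30)
for i in range(0,30,5):print(o[i:i+5])
print(cmd,c)
E
```

```text
time: 7.68
eef_pos: [0.5001, -0.1021, 0.2183]
tcp_rot: [0.148, 0.989, -0.0, -0.0]
contact_force: [-0.5, 0.8, -1.7]
opening: 0.318
time: 8.1
eef_pos: [0.5001, -0.1011, 0.2184]
tcp_rot: [0.147, 0.989, -0.0, 0.0]
contact_force: [0.6, -0.1, -1.1]
opening: 0.319
scene 8.1 deg 551.63 q 0.906 pred 552.29
side 8.15 deg 554.66 q 0.897 pred 556.63
8.2 560.691712645245 [8.98006128e+01 1.98681880e+00 3.21343773e-02]
join at 9.033333333333333 [ 0.48719847 -0.0578999 ] [-12.80153114  43.10009726]
[[9, -7, 0], [9, -5, 0], [10, -4, 0], [11, -3, 0], [10, -1, 0]]
[[11, 1, 0], [11, 1, 0], [10, 3, 0], [10, 5, 0], [9, 5, 0]]
[[8, 7, 0], [7, 8, 0], [6, 8, 0], [5, 9, 0], [4, 10, 0]]
[[2, 10, 0], [1, 10, 0], [0, 11, 0], [-2, 10, 0], [-3, 10, 0]]
[[-4, 9, 0], [-5, 9, 0], [-7, 8, 0], [-7, 7, 0], [-8, 6, 0]]
[[-9, 5, 0], [-9, 4, 0], [-10, 2, 0], [-9, 2, 0], [-10, 0, 0]]
[ 0.487 -0.058] [0.537 0.082]
```

```bash
python3 -m jog '{"travel":[[0,0,0],[0,0,0],[-1,5,-1],[-2,6,-2],[-3,8,-3]],"dr":[[0,0,0],[0,0,0],[0,0,0],[0,0,0],[0,0,0]],"jaw":[255,255,255,255,255]}'
python3 -m jog '{"travel":[[-3,8,-3],[-3,7,-3],[-2,5,-3],[0,3,0],[1,1,0]],"dr":[[0,0,0],[0,0,0],[0,0,0],[0,0,0],[0,0,0]],"jaw":[255,255,255,255,255]}'
python3 -m jog '{"travel":[[9,-7,0],[9,-5,0],[10,-4,0],[11,-3,0],[10,-1,0]],"dr":[[0,0,0],[0,0,0],[0,0,0],[0,0,0],[0,0,0]],"jaw":[255,255,255,255,255]}'
python3 -m jog '{"travel":[[11,1,0],[11,1,0],[10,3,0],[10,5,0],[9,5,0]],"dr":[[0,0,0],[0,0,0],[0,0,0],[0,0,0],[0,0,0]],"jaw":[255,255,255,255,255]}'
python3 -m jog '{"travel":[[8,7,0],[7,8,0],[6,8,0],[5,9,0],[4,10,0]],"dr":[[0,0,0],[0,0,0],[0,0,0],[0,0,0],[0,0,0]],"jaw":[255,255,255,255,255]}'
python3 - <<'E'
from plan import *
s=get_state();t0=s["time"];print(s["eef_pos"],"brooch",bpos(t0))
look(save="tr1");t=get_state()["time"];f=fit();print(t,fit.p)
cmd=np.array([.616,-.025+.000]);cmd=np.array([.487+.049+.051+.030,-.058-.020+.015+.042])
print(cmd)
o,c=rows(cmd,t,30)
for i in range(0,30,5):print(o[i:i+5])
print(c)
A=cv2.imread("pics/tr1_scene.png")[90:270,200:400];B=cv2.imread("pics/tr1_side.png")[100:280,190:390]
cv2.imwrite("pics/tr1.png",np.hstack([A,B]).repeat(2,0).repeat(2,1))
E
```

```text
time: 8.62
eef_pos: [0.4941, -0.0817, 0.2123]
tcp_rot: [0.147, 0.989, -0.0, 0.0]
contact_force: [0.6, 0.7, -0.7]
opening: 0.316
time: 9.03
eef_pos: [0.4867, -0.0573, 0.203]
tcp_rot: [0.146, 0.989, 0.0, -0.0]
contact_force: [-0.2, -0.4, -2.1]
opening: 0.319
time: 9.45
eef_pos: [0.5378, -0.0795, 0.2035]
tcp_rot: [0.148, 0.989, -0.0, 0.0]
contact_force: [-0.4, -0.5, -1.7]
opening: 0.319
time: 9.87
eef_pos: [0.5882, -0.0627, 0.2032]
tcp_rot: [0.147, 0.989, 0.0, -0.0]
contact_force: [-0.8, 0.5, -0.9]
opening: 0.316
time: 10.28
eef_pos: [0.6175, -0.0201, 0.2033]
tcp_rot: [0.147, 0.989, -0.0, -0.0]
contact_force: [-0.5, 0.2, -0.7]
opening: 0.317
[ 0.61749554 -0.02007412  0.20332081] brooch [ 0.6165676  -0.02098195]
scene 10.283 deg 757.29 q 0.93 pred 754.46
side 10.333 deg 762.44 q 0.932 pred 761.61
10.3833 [8.99711835e+01 1.97502322e+00 2.92894443e-02]
[ 0.617 -0.021]
[[3, 27, 0], [-1, 10, 0], [-3, 11, 0], [-4, 9, 0], [-5, 9, 0]]
[[-6, 9, 0], [-7, 7, 0], [-8, 7, 0], [-9, 5, 0], [-9, 4, 0]]
[[-10, 3, 0], [-10, 2, 0], [-10, 0, 0], [-10, -1, 0], [-10, -2, 0]]
[[-10, -3, 0], [-9, -5, 0], [-8, -5, 0], [-7, -7, 0], [-7, -7, 0]]
[[-6, -9, 0], [-4, -8, 0], [-4, -10, 0], [-2, -9, 0], [-1, -10, 0]]
[[0, -10, 0], [2, -10, 0], [2, -9, 0], [4, -9, 0], [4, -8, 0]]
[ 0.472 -0.04 ]
```

View pics/tr1.png

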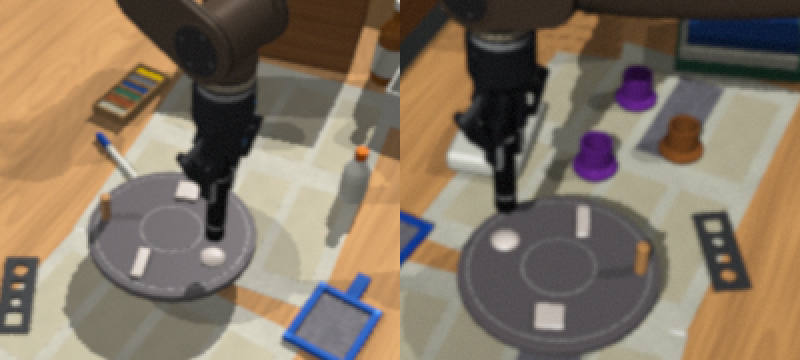

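The lens sits just above the brooch (scene: lens (307,208), brooch (306,218.5); side: brooch (242.5,219.5)). I'll check the brooch estimate numerically before continuing.

```bash
python3 - <<'E'
from plan import *
f=fit()
print(plane("scene",(306,218.5),.076),bpos(10.283),plane("side",(242.5,219.5),.076),bpos(10.333))
print(np.degrees(f([6.4,7.1667,8.1,8.15,10.2833,10.333])*0)+f([6.4,7.1667,8.1,8.15,10.2833,10.333]),obs)
print("lens scene",plane("scene",(307,208),.118))
t=get_state()["time"]
print(t)
E
```

```text
[ 0.61909446 -0.02291802  0.076     ] [ 0.61767123 -0.01696194] [ 0.61553392 -0.00595352  0.076     ] [ 0.61894405 -0.0107552 ]
[380.51768618 458.88318795 551.60386247 556.48978736 757.46879697
 761.98048298] [[3.7167, 90.14], [3.8167, 101.02], [4.75, 204.89], [6.4, 380.76], [7.1667, 459.46869029857646], [8.1, 551.6333670712916], [8.15, 554.6561984008594], [10.2833, 757.2862083457524], [10.3333, 762.4422300437958]]
lens scene [ 0.61870896 -0.02055666  0.118     ]
10.3833
```

```bash
python3 -m jog '{"travel":[[2,22,0],[0,14,0],[-3,12,0],[-4,9,0],[-5,9,0]],"dr":[[0,0,0],[0,0,0],[0,0,0],[0,0,0],[0,0,0]],"jaw":[255,255,255,255,255]}'
python3 -m jog '{"travel":[[-6,9,0],[-7,7,0],[-8,7,0],[-9,5,0],[-9,4,0]],"dr":[[0,0,0],[0,0,0],[0,0,0],[0,0,0],[0,0,0]],"jaw":[255,255,255,255,255]}'
python3 -m jog '{"travel":[[-10,3,0],[-10,2,0],[-10,0,0],[-10,-1,0],[-10,-2,0]],"dr":[[0,0,0],[0,0,0],[0,0,0],[0,0,0],[0,0,0]],"jaw":[255,255,255,255,255]}'
python3 -m jog '{"travel":[[-10,-3,0],[-9,-5,0],[-8,-5,0],[-7,-7,0],[-7,-7,0]],"dr":[[0,0,0],[0,0,0],[0,0,0],[0,0,0],[0,0,0]],"jaw":[255,255,255,255,255]}'
python3 -m jog '{"travel":[[-6,-9,0],[-4,-8,0],[-4,-10,0],[-2,-9,0],[-1,-10,0]],"dr":[[0,0,0],[0,0,0],[0,0,0],[0,0,0],[0,0,0]],"jaw":[255,255,255,255,255]}'
python3 -m jog '{"travel":[[0,-10,0],[2,-10,0],[2,-9,0],[4,-9,0],[5,-12,0]],"dr":[[0,0,0],[0,0,0],[0,0,0],[0,0,0],[0,0,0]],"jaw":[255,255,255,255,255]}'
python3 - <<'E'
from plan import *
s=get_state();t0=s["time"];print(s["eef_pos"],"brooch",bpos(t0))
look(("scene",),save="tr2");t=get_state()["time"];f=fit();print(t,fit.p)
cmd=np.array([.473,-.044])
o,c=rows(cmd,t,40)
for i in range(0,40,5):print(o[i:i+5])
print(c)
E
```

```text
time: 10.8
eef_pos: [0.6065, 0.0457, 0.2033]
tcp_rot: [0.147, 0.989, -0.0, -0.0]
contact_force: [0.3, 0.5, -1.8]
opening: 0.316
time: 11.22
eef_pos: [0.567, 0.0774, 0.2033]
tcp_rot: [0.147, 0.989, -0.0, -0.0]
contact_force: [0.9, 0.0, -1.5]
opening: 0.318
time: 11.63
eef_pos: [0.517, 0.0787, 0.2033]
tcp_rot: [0.147, 0.989, -0.0, 0.0]
contact_force: [-0.5, 0.2, -0.6]
opening: 0.314
time: 12.05
eef_pos: [0.4765, 0.0511, 0.2034]
tcp_rot: [0.147, 0.989, -0.0, 0.0]
contact_force: [0.2, 0.6, -1.0]
opening: 0.316
time: 12.47
eef_pos: [0.4599, 0.0048, 0.2034]
tcp_rot: [0.147, 0.989, -0.0, 0.0]
contact_force: [-0.1, 0.4, -1.2]
opening: 0.317
time: 12.88
eef_pos: [0.4735, -0.0449, 0.2033]
tcp_rot: [0.147, 0.989, 0.0, -0.0]
contact_force: [0.7, -0.5, -1.6]
opening: 0.315
[ 0.47349977 -0.0449317   0.20327556] brooch [ 0.47233312 -0.04047544]
scene 12.883 deg 981.2 q 0.945 pred 983.54
12.9333 [8.97991277e+01 1.98130241e+00 3.03323395e-02]
[[7, -7, 0], [7, -6, 0], [7, -6, 0], [8, -5, 0], [9, -4, 0]]
[[9, -3, 0], [9, -2, 0], [9, -1, 0], [9, 1, 0], [10, 1, 0]]
[[9, 2, 0], [8, 4, 0], [8, 4, 0], [8, 6, 0], [7, 6, 0]]
[[6, 7, 0], [5, 7, 0], [4, 8, 0], [4, 8, 0], [2, 9, 0]]
[[2, 9, 0], [0, 9, 0], [-1, 9, 0], [-1, 9, 0], [-3, 8, 0]]
[[-3, 8, 0], [-4, 8, 0], [-6, 7, 0], [-5, 7, 0], [-7, 6, 0]]
[[-7, 5, 0], [-8, 4, 0], [-8, 3, 0], [-8, 3, 0], [-8, 2, 0]]
[[-9, 0, 0], [-9, 0, 0], [-8, -1, 0], [-8, -2, 0], [-8, -3, 0]]
[0.509 0.076]
```

```bash
python3 -m jog '{"travel":[[7,-7,0],[7,-6,0],[7,-6,0],[8,-5,0],[9,-4,0]],"dr":[[0,0,0],[0,0,0],[0,0,0],[0,0,0],[0,0,0]],"jaw":[255,255,255,255,255]}'
python3 -m jog '{"travel":[[9,-3,0],[9,-2,0],[9,-1,0],[9,1,0],[10,1,0]],"dr":[[0,0,0],[0,0,0],[0,0,0],[0,0,0],[0,0,0]],"jaw":[255,255,255,255,255]}'
python3 -m jog '{"travel":[[9,2,0],[8,4,0],[8,4,0],[8,6,0],[7,6,0]],"dr":[[0,0,0],[0,0,0],[0,0,0],[0,0,0],[0,0,0]],"jaw":[255,255,255,255,255]}'
python3 -m jog '{"travel":[[6,7,0],[5,7,0],[4,8,0],[4,8,0],[2,9,0]],"dr":[[0,0,0],[0,0,0],[0,0,0],[0,0,0],[0,0,0]],"jaw":[255,255,255,255,255]}'
python3 -m jog '{"travel":[[2,9,0],[0,9,0],[-1,9,0],[-1,9,0],[-3,8,0]],"dr":[[0,0,0],[0,0,0],[0,0,0],[0,0,0],[0,0,0]],"jaw":[255,255,255,255,255]}'
python3 -m jog '{"travel":[[-3,8,0],[-4,8,0],[-6,7,0],[-5,7,0],[-7,6,0]],"dr":[[0,0,0],[0,0,0],[0,0,0],[0,0,0],[0,0,0]],"jaw":[255,255,255,255,255]}'
python3 -m jog '{"travel":[[-7,5,0],[-8,4,0],[-8,3,0],[-8,3,0],[-8,2,0]],"dr":[[0,0,0],[0,0,0],[0,0,0],[0,0,0],[0,0,0]],"jaw":[255,255,255,255,255]}'
python3 -m jog '{"travel":[[-9,0,0],[-9,0,0],[-8,-1,0],[-8,-2,0],[-11,-5,0]],"dr":[[0,0,0],[0,0,0],[0,0,0],[0,0,0],[0,0,0]],"jaw":[255,255,255,255,255]}'
python3 - <<'E'
from plan import *
s=get_state();t0=s["time"];print(s["eef_pos"],"brooch",bpos(t0))
look(("side",),save="tr3");t=get_state()["time"];f=fit();print(t,fit.p)
cmd=np.array([.506,.074])
o,c=rows(cmd,t,45)
for i in range(0,45,5):print(o[i:i+5])
print(c)
B=cv2.imread("pics/tr3_side.png")[100:280,190:390];A=cv2.imread("pics/tr2_scene.png")[90:270,200:400]
cv2.imwrite("pics/tr3.png",np.hstack([A,B]).repeat(2,0).repeat(2,1))
E
```

```text
time: 13.35
eef_pos: [0.512, -0.0726, 0.2033]
tcp_rot: [0.147, 0.989, 0.0, -0.0]
contact_force: [-0.6, 0.5, -0.7]
opening: 0.319
time: 13.77
eef_pos: [0.558, -0.0759, 0.2032]
tcp_rot: [0.147, 0.989, 0.0, -0.0]
contact_force: [0.3, 0.0, -0.8]
opening: 0.314
time: 14.18
eef_pos: [0.5979, -0.0533, 0.2033]
tcp_rot: [0.147, 0.989, 0.0, 0.0]
contact_force: [-0.0, 0.2, -1.6]
opening: 0.318
time: 14.6
eef_pos: [0.6185, -0.0143, 0.2033]
tcp_rot: [0.147, 0.989, -0.0, 0.0]
contact_force: [0.5, -0.6, -2.3]
opening: 0.316
time: 15.02
eef_pos: [0.6149, 0.0299, 0.2033]
tcp_rot: [0.147, 0.989, 0.0, -0.0]
contact_force: [-0.9, 0.3, -1.1]
opening: 0.316
time: 15.43
eef_pos: [0.5895, 0.0656, 0.2034]
tcp_rot: [0.147, 0.989, 0.0, 0.0]
contact_force: [-0.2, 0.7, -0.6]
opening: 0.315
time: 15.85
eef_pos: [0.5502, 0.0821, 0.2034]
tcp_rot: [0.147, 0.989, -0.0, 0.0]
contact_force: [-0.9, -0.5, -1.6]
opening: 0.316
time: 16.27
eef_pos: [0.5056, 0.0738, 0.2034]
tcp_rot: [0.147, 0.989, 0.0, 0.0]
contact_force: [-0.1, -0.3, -1.0]
opening: 0.315
[0.50555922 0.07377619 0.20343583] brooch [0.5085848  0.07577367]
side 16.267 deg 1242.05 q 0.861 pred 1244.42
16.3167 [8.96172780e+01 1.98572060e+00 3.09029975e-02]
[[-7, -3, 0], [-7, -5, 0], [-6, -5, 0], [-6, -6, 0], [-5, -7, 0]]
[[-5, -7, 0], [-3, -7, 0], [-3, -8, 0], [-2, -8, 0], [-2, -8, 0]]
[[0, -8, 0], [0, -8, 0], [2, -8, 0], [2, -8, 0], [2, -7, 0]]
[[4, -8, 0], [4, -6, 0], [5, -7, 0], [6, -5, 0], [6, -6, 0]]
[[6, -4, 0], [7, -4, 0], [7, -3, 0], [7, -3, 0], [8, -2, 0]]
[[8, -1, 0], [8, 0, 0], [7, 1, 0], [8, 1, 0], [7, 2, 0]]
[[8, 3, 0], [6, 3, 0], [7, 4, 0], [6, 5, 0], [6, 5, 0]]
[[5, 5, 0], [4, 6, 0], [4, 7, 0], [3, 6, 0], [3, 7, 0]]
[[2, 7, 0], [1, 8, 0], [1, 7, 0], [0, 7, 0], [-1, 8, 0]]
[0.619 0.014]
```

View pics/tr3.png

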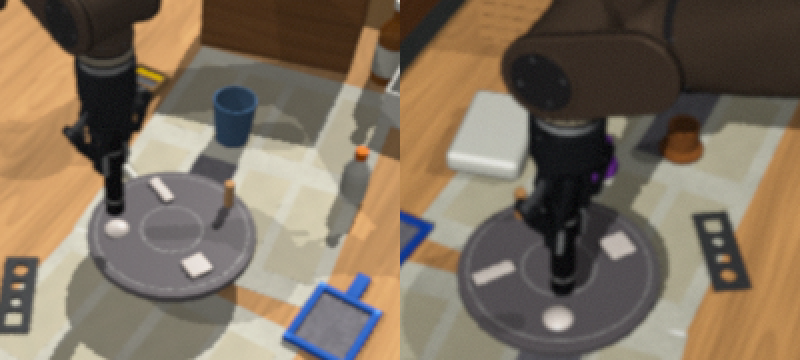

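Tracking stays on the brooch in both views. Thirty more rows, then away from the wheel.

```bash
python3 -m jog '{"travel":[[-7,-3,0],[-7,-5,0],[-6,-5,0],[-6,-6,0],[-5,-7,0]],"dr":[[0,0,0],[0,0,0],[0,0,0],[0,0,0],[0,0,0]],"jaw":[255,255,255,255,255]}'
python3 -m jog '{"travel":[[-5,-7,0],[-3,-7,0],[-3,-8,0],[-2,-8,0],[-2,-8,0]],"dr":[[0,0,0],[0,0,0],[0,0,0],[0,0,0],[0,0,0]],"jaw":[255,255,255,255,255]}'
python3 -m jog '{"travel":[[0,-8,0],[0,-8,0],[2,-8,0],[2,-8,0],[2,-7,0]],"dr":[[0,0,0],[0,0,0],[0,0,0],[0,0,0],[0,0,0]],"jaw":[255,255,255,255,255]}'
python3 -m jog '{"travel":[[4,-8,0],[4,-6,0],[5,-7,0],[6,-5,0],[6,-6,0]],"dr":[[0,0,0],[0,0,0],[0,0,0],[0,0,0],[0,0,0]],"jaw":[255,255,255,255,255]}'
python3 -m jog '{"travel":[[6,-4,0],[7,-4,0],[7,-3,0],[7,-3,0],[8,-2,0]],"dr":[[0,0,0],[0,0,0],[0,0,0],[0,0,0],[0,0,0]],"jaw":[255,255,255,255,255]}'
python3 -m jog '{"travel":[[8,-1,0],[8,0,0],[7,1,0],[8,1,0],[7,2,0]],"dr":[[0,0,0],[0,0,0],[0,0,0],[0,0,0],[0,0,0]],"jaw":[255,255,255,255,255]}'
python3 - <<'E'
from plan import *
s=get_state();t0=s["time"];print(s["eef_pos"],"brooch",bpos(t0))
look(save="tr4");print(fit.p)
E
```

```text
time: 16.73
eef_pos: [0.4745, 0.0473, 0.2033]
tcp_rot: [0.147, 0.989, -0.0, -0.0]
contact_force: [0.7, 0.0, -1.3]
opening: 0.314
time: 17.15
eef_pos: [0.46, 0.009, 0.2034]
tcp_rot: [0.147, 0.989, -0.0, 0.0]
contact_force: [0.0, 0.4, -1.7]
opening: 0.317
time: 17.57
eef_pos: [0.4664, -0.0301, 0.2033]
tcp_rot: [0.147, 0.989, -0.0, 0.0]
contact_force: [-0.5, -0.3, -1.1]
opening: 0.316
time: 17.98
eef_pos: [0.4918, -0.0616, 0.2033]
tcp_rot: [0.147, 0.989, 0.0, 0.0]
contact_force: [1.0, -0.6, -2.0]
opening: 0.319
time: 18.4
eef_pos: [0.5268, -0.0773, 0.2032]
tcp_rot: [0.147, 0.989, 0.0, -0.0]
contact_force: [0.2, 0.3, -0.9]
opening: 0.312
time: 18.82
eef_pos: [0.5649, -0.0739, 0.2033]
tcp_rot: [0.147, 0.989, 0.0, 0.0]
contact_force: [0.3, -0.8, -1.5]
opening: 0.317
[ 0.56492501 -0.07393023  0.20327891] brooch [ 0.5643403  -0.07400728]
scene 18.817 deg 1420.4 q 0.991 pred 1419.01
side 18.867 deg 1423.35 q 0.981 pred 1423.41
[8.97236806e+01 1.98365209e+00 3.06788569e-02]
```

Held over the brooch continuously for more than 8 s. Now returning to the stand.

```bash
python3 -m jog '{"travel":[[2,-6,5],[-4,-18,5],[-10,-30,5],[-12,-35,0],[-12,-35,0]],"dr":[[0,0,0],[0,0,0],[0,0,0],[0,0,0],[0,0,0]],"jaw":[255,255,255,255,255]}'
python3 -m jog '{"travel":[[-12,-35,0],[-12,-35,0],[-11,-34,0],[-7,-22,0],[-3,-10,0]],"dr":[[0,0,0],[0,0,0],[0,0,0],[0,0,0],[0,0,0]],"jaw":[255,255,255,255,255]}'
python3 -m jog '{"travel":[[-1,-5,-10],[0,0,-15],[0,0,-20],[0,0,-10],[0,0,0]],"dr":[[0,0,0],[0,0,0],[0,0,0],[0,0,0],[0,0,0]],"jaw":[255,255,255,255,255]}'
python3 -m jog '{"travel":[[0,0,0],[0,0,0],[0,0,0]],"dr":[[0,0,0],[0,0,0],[0,0,0]],"jaw":[255,255,255]}'
python3 - <<'E'
from h import *
s=get_state();print(s["eef_pos"],s["tcp_rot"])
A=read_camera("scene");B=read_camera("side")
def crop(I,x,y,w,h,k):return cv2.resize(I[y:y+h,x:x+w,::-1],None,fx=k,fy=k,interpolation=cv2.INTER_CUBIC)
cv2.imwrite("pics/ret.png",np.hstack([crop(A,160,245,90,90,4),crop(B,290,110,90,90,4)]))
E
```

```text
time: 19.33
eef_pos: [0.5277, -0.1994, 0.2195]
tcp_rot: [0.146, 0.989, -0.0, 0.001]
contact_force: [0.1, 0.4, -1.7]
opening: 0.315
time: 19.75
eef_pos: [0.4815, -0.3375, 0.2189]
tcp_rot: [0.149, 0.989, -0.001, 0.0]
contact_force: [0.0, -0.1, -1.3]
opening: 0.311
time: 20.17
eef_pos: [0.4808, -0.3364, 0.1593]
tcp_rot: [0.146, 0.989, 0.002, -0.003]
contact_force: [0.8, 0.8, -1.8]
opening: 0.314
time: 20.42
eef_pos: [0.483, -0.3394, 0.1648]
tcp_rot: [0.147, 0.989, -0.001, 0.001]
contact_force: [0.3, -0.3, -1.2]
opening: 0.314
[ 0.48295303 -0.33937106  0.16484338] [ 1.46579077e-01  9.89198110e-01 -7.32423466e-04  1.06583975e-03]
```

View pics/ret.png

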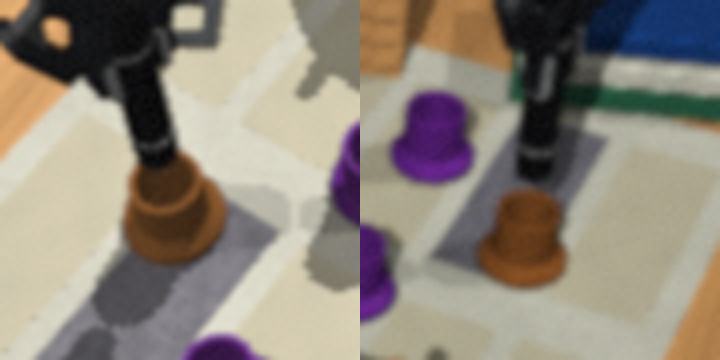

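Torch hangs upright above the wooden cup: rim centre at scene crop (172,187), side crop (169,203); lens at scene (158,160), side (174,172).

```bash
python3 - <<'E'
from h import *
g=lambda p,o:(np.array(p)+.5)/4-.5+np.array(o)
print("rim",tri(g((172,187),(160,245)),g((169,203),(290,110))),plane("scene",g((172,187),(160,245)),.05),plane("side",g((169,203),(290,110)),.05))
print("lens",tri(g((158,158),(160,245)),g((174,172),(290,110))))
E
```

```text
rim [ 0.48754377 -0.34345681  0.04877352] [ 0.49090976 -0.34310039  0.05      ] [ 0.48495747 -0.34397     0.05      ]
lens [ 0.48478205 -0.34294215  0.07971544]
```

```bash
python3 -m jog '{"travel":[[1,-1,-8],[0,0,-12],[0,0,-14],[0,0,-12],[0,0,-10]],"dr":[[0,0,0],[0,0,0],[0,0,0],[0,0,0],[0,0,0]],"jaw":[255,255,255,255,255]}'
python3 -m jog '{"travel":[[0,0,-6],[0,0,-5],[0,0,-3],[0,0,-1],[0,0,0]],"dr":[[0,0,0],[0,0,0],[0,0,0],[0,0,0],[0,0,0]],"jaw":[255,255,255,255,255]}'
python3 -m jog '{"travel":[[0,0,-1],[0,0,-1],[0,0,0]],"dr":[[0,0,0],[0,0,0],[0,0,0]],"jaw":[255,255,255]}'
```

```text
time: 20.93
eef_pos: [0.4823, -0.3394, 0.1049]
tcp_rot: [0.147, 0.989, 0.001, -0.001]
contact_force: [-0.6, 1.2, -1.8]
opening: 0.317
time: 21.35
eef_pos: [0.4832, -0.3403, 0.0925]
tcp_rot: [0.147, 0.989, -0.0, 0.0]
contact_force: [-0.7, 0.1, -1.7]
opening: 0.319
time: 21.6
eef_pos: [0.4832, -0.3402, 0.0906]
tcp_rot: [0.147, 0.989, -0.0, 0.0]
contact_force: [-0.8, -0.4, -0.9]
opening: 0.317
```

```bash
python3 -m jog '{"travel":[[0,0,-1],[0,0,0]],"dr":[[0,0,0],[0,0,0]],"jaw":[255,255]}'
python3 -m jog '{"travel":[[0,0,-1],[0,0,0]],"dr":[[0,0,0],[0,0,0]],"jaw":[255,255]}'
```

```text
time: 21.77
eef_pos: [0.4834, -0.3404, 0.0904]
tcp_rot: [0.147, 0.989, -0.0, 0.0]
contact_force: [-1.5, 0.6, 3.0]
opening: 0.318
time: 21.93
eef_pos: [0.4837, -0.3406, 0.0904]
tcp_rot: [0.147, 0.989, -0.0, 0.0]
contact_force: [-2.2, 1.6, 8.1]
opening: 0.317
```

Floor contact. Easing off 2 mm, then opening slowly and rising.

```bash
python3 -m jog '{"travel":[[0,0,2],[0,0,0],[0,0,0],[0,0,0],[0,0,0]],"dr":[[0,0,0],[0,0,0],[0,0,0],[0,0,0],[0,0,0]],"jaw":[255,160,140,110,60]}' 20
python3 -m jog '{"travel":[[0,0,0],[0,0,0],[0,0,0],[0,0,0],[0,0,0]],"dr":[[0,0,0],[0,0,0],[0,0,0],[0,0,0],[0,0,0]],"jaw":[0,0,0,0,0]}'
python3 -m jog '{"travel":[[0,0,10],[0,0,20],[0,0,30],[0,0,35],[0,0,25]],"dr":[[0,0,0],[0,0,0],[0,0,0],[0,0,0],[0,0,0]],"jaw":[0,0,0,0,0]}'
python3 -m jog '{"travel":[[0,0,15],[0,0,0],[0,0,0],[0,0,0],[0,0,0]],"dr":[[0,0,0],[0,0,0],[0,0,0],[0,0,0],[0,0,0]],"jaw":[0,0,0,0,0]}'
python3 - <<'E'
from plan import *
look();s=get_state();print(s["time"],s["eef_pos"],s["contact_force"])
A=read_camera("scene");B=read_camera("side")
cv2.imwrite("pics/end.png",np.hstack([A[120:380,130:400,::-1],B[60:320,180:450,::-1]]).repeat(2,0).repeat(2,1)[:,:,:] if 0 else cv2.resize(np.hstack([A[120:390,130:400,::-1],B[60:330,180:450,::-1]]),(800,400),interpolation=cv2.INTER_CUBIC))
E
```

```text
time: 22.35
eef_pos: [0.483, -0.3401, 0.09]
tcp_rot: [0.147, 0.989, 0.0, -0.0]
contact_force: [0.2, 0.1, -0.3]
opening: 0.695
time: 22.77
eef_pos: [0.4831, -0.3401, 0.0903]
tcp_rot: [0.147, 0.989, -0.0, 0.0]
contact_force: [-0.2, -0.4, -0.4]
opening: 1.003
time: 23.18
eef_pos: [0.4837, -0.3407, 0.2142]
tcp_rot: [0.147, 0.989, -0.001, 0.001]
contact_force: [0.6, -0.4, 0.3]
opening: 0.998
time: 23.6
eef_pos: [0.4822, -0.3393, 0.223]
tcp_rot: [0.147, 0.989, 0.001, -0.002]
contact_force: [-0.2, 0.1, 1.2]
opening: 1.005
scene 23.6 deg 1710.35 q 0.958 pred 1709.8
side 23.65 deg 1710.73 q 0.86 pred 1712.95
23.7 [ 0.48240601 -0.33947982  0.22325911] [-0.92837278  0.35537906 -0.98679702]
```

View pics/end.png

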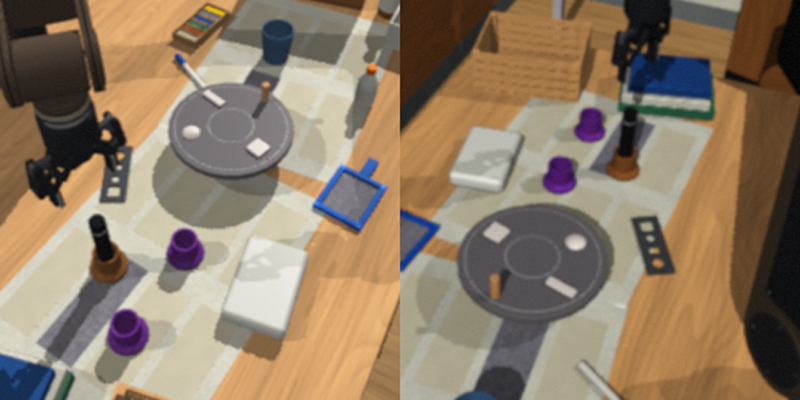

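The torch stands upright in its wooden cup, with its tail at scene (97,220) and side (629,117). The gripper is clear above it, everything else is where it was, and the wheel is still turning freely.

```bash
python3 -c "
from plant import *
print(sign_off())"
```

```text
the job is handed in; nothing more can be done
None
```

The job is done and handed in at about 23.7 s of the 67 s allowed; sign-off gave no verdict.

- **Wheel:** I pushed it by its peg, counterclockwise, to about 1.95 rad/s (one turn in about 3.2 s). By the coast-down fit it was still doing roughly one turn in 5 s when the lighting ended.
- **Lighting:** I held the torch upright with the lens about 38 mm above the round brooch and followed it from 9.0 s to 18.8 s. The tool stayed within about 5 mm of where I reckoned the brooch to be. The exception was about 10.4 s, when the arm paused for two pictures and the brooch got up to 17 mm ahead. After it caught up there were a little over 8 s without a break.
- **Torch:** I set it back on the floor of its cup, where the contact force rose to about 8 N, eased off, let go and lifted clear.

**Last checks:** Both cameras showed the torch upright in the wooden cup, the wheel still turning freely, and everything else in view apparently where it was. Force readings stayed within about 8 N. In the last look the side camera's wheel angle was about 2° off the prediction while the scene camera agreed within 0.6°. The other camera checks differed by up to about 3° and 6 mm, and none failed.

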